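# Ease the spring clip off the linkage rod with the clip wedge

## Task

Take the spring clip off the upright rod of the blue bracket: fetch the orange-handled wedge from its wooden block, slide its blade down along the rod into the gap behind the clip and press it down, feeling your way and without forcing, until the clip spreads and slips off the rod; never handle the clip itself while it is on the rod. Then stand the wedge back in its slot and lay the clip in the steel dish, leaving everything else where it is.

Things in the scene. Friction and masses are not known exactly. Their poses are not given: they have to be found in the camera images.
- bracket: Fixed blue steel bracket, 108 x 100 mm, with a bare metal shelf 96 mm wide and 8 mm thick whose top is 80 mm above the bench. Origin: on the bench under the axis of the upright rod; z up; -x is the front, roughly toward the robot.
- slot_front (a point): Middle of the shelf's front edge, at its top, 64 mm from the rod's axis. From here an open slot 21 mm wide runs along +x to the rod; below the shelf it is clear down to 36 mm above the bench, so a blade held against the rod's -x side can pass down through the shelf.
- rod_seat (a point): Point on the rod's axis level with the shelf's top; axes as the bracket's. The upright fixed steel rod is 20 mm in diameter and ends 16 mm above this point. The clip sits in a groove of 17 mm diameter from 0 to 9.5 mm above it, bevelled below it back to full size, so 6 mm of full rod stand over the groove. Greased: friction about 0.15. More than 20 N of the wedge against the rod marks it.
- rod: The same fixed rod: its origin lies on the bench under its axis, axes as the bracket's.
- clip: Loose C-shaped spring clip of dark steel, 8 mm high, about 40 g, flat on the shelf and snapped round the rod's groove. Origin: in its underside, on the rod's axis while seated; axes then as the bracket's. Back bar: rigid, 38 mm wide along y, from x = -19.6 to -11.6 mm. Two sprung legs run along +x at y = +-16 mm to in-bent lobes that grip the rod at x = +4 to +10 mm; the mouth opens to +x.
- clip_gap (a point): Top of the gap between the clip's bar and the 20 mm rod while the clip is seated (8 mm above the shelf, 10.8 mm from the rod's axis on its -x side). The gap is only 1.6 mm wide along x, clear for 9 mm to either side along y. A wedge in it pushes the bar to -x with up to about 12 N and takes about 3 to 9 N of downward push; more than 20 N on the clip bends it.
- clip_crown (a point): Middle of the clip's back bar, 15.6 mm from its origin along its -x and 4 mm above its underside: pinch it here across the 38 mm of the bar, once it is off. Before it is pushed about 9 mm to -x from its seat it springs back; past that it slips off by itself and lies loose on the shelf some 14 to 18 mm from its seat.
- wedge: Loose clip wedge, about 130 g, 126 mm long, upright in the block, blade down. Origin: middle of the orange handle, which is 18 mm along x, 24 mm along y (grasp across these) and 62 mm high; z up. The steel blade's nose is 96 mm below the origin. Its flat front face, which slides on the rod, lies 9.5 mm from the origin toward +x. The handle's front is set back 0.5 mm from it.
- stand: Fixed wooden tool block, 102 x 60 mm, 66 mm high, with the wedge's slot and three punches, standing up to 42 mm out of it, 62 mm from the slot on its -x side. Origin: on the bench under the middle of the front face of the standing wedge; z up.
- stand_slot (a point): On the block's top, 66 mm above the bench, where the wedge's front face is when it stands in its slot, with its axes along the stand's. The slot spans x = -22 to +3.5 mm and y = -7 to +7 mm about this point and is 63 mm deep; the wedge hangs in it by its collar, the nose 6 mm, the handle's middle 102 mm above the bench.
- dish: Loose round dish of bright steel on a black rubber foot, 116 mm wide at the rim, 26 mm high, 0.35 kg; inner floor 4 mm above the bench and about 86 mm wide. Origin: middle of its underside.
- glue_bottle: White glue bottle with a blue nozzle, 54 mm wide, 158 mm high. A bystander.
- sanding_block: Cork sanding block, 64 x 105 x 31 mm. A bystander.
- file: File with a wooden handle, 262 mm long. A bystander.
- wedge_blade (a point): Middle of the front face of the blade, 30 mm above its nose and 66 mm below the handle's middle; axes as the wedge's. The blade is 7 mm wide (5 mm at the nose) and 60 mm long, up to a collar 26 mm wide. Thickness, toward -x: 1.45 mm at the square nose, growing by 0.26 mm per mm of height. The clip lets go when the nose is 30 to 42 mm below the shelf's top with the front face on the rod.
Things that resemble listed ones, but are neither listed nor needed, are in the scene too. Of the things that look like the dish, the larger one is meant.

How it is judged:
On the way, in this order (a step that is already met when the one before it is completed fails the run):
1. the wedge's nose has passed through the gap between rod and clip, to below the shelf's top, while the clip is still on the rod (z of wedge in the frame of rod_seat below 0.092 m and horizontal distance between wedge_blade and rod_seat below 0.018 m and horizontal distance between clip and rod_seat below 0.007 m), for 0.05 s.
2. the clip has slipped off the rod: its origin is more than 13 mm from the rod's axis (horizontal distance between clip and rod_seat above 0.013 m), for 0.2 s.
At the end, for the whole second after the job is handed in: The clip lies at rest in the upright dish (origin and bar's middle within 50 mm of the dish's centre, bar below 32 mm over the bench); the wedge stands in its slot, down on its collar (handle's middle below 108 mm, blade within 30 mm of the slot's mark, tilt below 0.12 rad) (horizontal distance between each of clip_crown, clip and dish below 0.05 m and height (world z) of clip_crown below 0.032 m and linear speed of each of clip, wedge below 0.02 m/s and angle between dish's own z axis and vertical below 0.1 rad and height (world z) of wedge below 0.108 m and angle between wedge's own z axis and vertical below 0.12 rad and horizontal distance between wedge_blade and stand_slot below 0.03 m); the robot touches nothing.
It fails at once if the clip is handled with the gripper while it is still on the rod (less than 10 mm off its seat) (horizontal distance between clip and rod_seat below 0.01 m and contact force between any of the arm, the fingers and clip above 1 N).
It fails at once if the wedge is forced against the rod with more than 20 N (contact force between wedge and rod above 20 N).
It fails at once if the wedge is forced against the clip with more than 20 N (contact force between wedge and clip above 20 N).
It fails at once if a bystander is pushed more than 3 cm (distance of any of glue_bottle, sanding_block, file from where it was at the start of the episode above 0.03 m).
It also fails if it takes over 67 s, if anything falls off the work surface, if the arm or the gripper's body presses on something with over 40 N, if the wrist force passes 120 N, or if a joint passes its speed limit or range.

## Robot

A 7-joint arm with a two-finger parallel gripper is mounted at the origin on a cart in front of the work surface, level with it; the furniture and walls round the work are solid. World frame = base frame: x ahead of the robot, y to its left, z up, the work surface at z = 0. Lengths are in m, angles in rad, forces in N, time in s.
With the tool pointing down it reaches from about 0.35 to 0.9 m from the base axis. Payload 8.1 kg.
Tool frame: the origin (TCP) lies between the finger pads; the fingertips stand robot.tip_extent ahead of it and the grasp point (between the pads) lies 6 mm ahead of it (robot.tip_extent is the distance from the TCP to the fingertips, in m); z points along the fingers, y is the line along which they close (so a half turn about z gives the same grasp; the last joint's range is limited). The gripper opens to 92 mm and grips with 3 to 60 N. Pads are 19 mm wide; open, the fingers measure 130 mm over their backs; the gripper's body (75 mm by 190 mm) begins 47 mm behind the grasp point.
Start: joints at [1.06, 0.434, 0.025, 1.573, -0.012, 1.134, -0.075], TCP at [0.248, -0.574, 0.252] pointing down, gripper open.
Joint ranges: [-2.62, 2.62], [-0.44, 2.09], [-1.27, 1.32], [0.08, 2.57], [-1.32, 4.46], [0.12, 2], [-2.74, 2.74]. Speed limits (rad/s): [2.22, 2.22, 3.01, 3.01, 3.14, 3.14, 3.14].

## Interface

Orientations are given as a unit quaternion [x, y, z, w].
In Python, from workcell import robot, optics, job_done gives the robot as it stands. The module is installed in compiled form; this text tells all that it offers.
- The arm moves only by the shell command python3 -m crank 'ROWS' [FORCE]. ROWS is JSON, a list of rows, each a list of 7 numbers: the turn, a rotation vector about the tool's x, y, z in degrees, then the shift along the tool's x, y, z in m, then the gripper's target within -1 to 1 (fully open at 1, half-way at 0, shut at -1). In form: [[wx, wy, wz, x, y, z, hand], ...]. A call has 1 to 10 rows; each row shifts and turns the commanded pose from where the row before left it, along the tool's axes as they then stand; what a row does not reach is not made up. A row lasts 1/12 s, in which the tool goes at most 41.7 mm and 7.16 degrees, less where a joint would pass 70% of its speed; a pose out of reach is approached as far as the arm can. A call is refused whole if a number of a shift passes 0.0417 or a number of a turn 7.16, either way. A call with a gripper value outside its range is refused whole. The fingers move at their own pace and stop on an object; FORCE is the grip in N (left out, the last holds). Time passes only in rows, so rows that do not move let the fingers close. It gives the time, the measured TCP pose, the force, the opening and the grip force at its end, in the units of the state.
- robot.state(): the state, without advancing time (a new reading comes with each control period).
- optics.read_camera(name): name is "scene" or "side" or "wrist"; returns a dict with "color" (420x560x3 uint8, blue, green, red), "z_map" (420x560 float32, m along the optical axis (not along the pixel's ray), 0 where there is no reading), "K" (3x3 intrinsics, pixels), "rvec" (rotation vector, rad) and "tvec" (3), from world to camera coordinates, as OpenCV has them. Camera axes: x right, y down, z forward; pixel columns grow to the right and rows downward; lengths in m; the calibration is good to about 2 mm. A picture is of the moment at which its call begins.
- job_done(): hands the job in; it is judged then, once.
The state is a dict: "time": time; "joint_pos": joint angles; "qvel": joint speeds; "effort": joint torques, N m; "tool_pos": TCP position; "eef_rot": TCP orientation; "wrist_force": force on the tool from outside, world axes, zero at the start; "moment": the same for the moment, N m; "gripper_width": opening from 0.0 (shut) to 1.0 (fully open); "gripper_force": force on a finger pad.
Only numpy, scipy, OpenCV 4.12 (cv2) and the standard library are available. Lean on these libraries where they do the work, as an engineer would, in place of code of your own. Each camera call takes 0.05 s, during which the arm holds its last target. There are 200 camera calls.

## Working session

There is one attempt and no reset: what is moved stays moved. The work goes in short steps, Python scripts to look and compute and a shell command to move; the robot and the scene stay as the last step left them, time stands still between calls to the robot, and variables do not carry over. Pictures are saved under pics/ and viewed, at most 10 in all, crops included, and the job is handed in when it is done.

```bash
mkdir -p pics; cat > h.py <<'E'
import numpy as np, cv2
from workcell import robot, optics
from scipy.spatial.transform import Rotation as R
def cam(n,save=None):
    c=optics.read_camera(n); c['R']=cv2.Rodrigues(np.array(c['rvec'],float))[0]; c['t']=np.array(c['tvec'],float).ravel()
    if save: cv2.imwrite('pics/'+save,c['color']); np.savez('pics/'+save+'.npz',**c)
    return c
def load(s): return dict(np.load('pics/'+s+'.npz'))
def cloud(c):
    z=c['z_map']; v,u=np.indices(z.shape); K=c['K']
    p=np.stack([(u-K[0,2])/K[0,0]*z,(v-K[1,2])/K[1,1]*z,z],-1)
    return (p-c['t'])@c['R']
def ray(c,uv,h):
    d=np.linalg.inv(c['K'])@np.array([uv[0],uv[1],1.]); d=c['R'].T@d; o=-c['R'].T@c['t']
    return o+d*(h-o[2])/d[2]
def proj(c,p): 
    q=c['K']@(c['R']@np.array(p)+c['t']); return q[:2]/q[2]
def st():
    s=robot.state(); r=R.from_quat(s['eef_rot']).as_matrix()
    print('t',round(s['time'],2),'pos',np.round(s['tool_pos'],4),'x',np.round(r[:,0],3),'y',np.round(r[:,1],3),'z',np.round(r[:,2],3),'F',np.round(s['wrist_force'],1),'w',round(s['gripper_width'],3),'g',s['gripper_force']); return s,r
E
python3 - <<'E'
from h import *
st(); print(robot.tip_extent)
a=cam('scene','s1.png');b=cam('side','d1.png')
for c in(a,b): print(-c['R'].T@c['t'],c['R'][2],c['K'][0,0])
cam('wrist','w1.png')
E
```

```text
t 0.0 pos [ 0.2476 -0.5733  0.251 ] x [ 0.918  0.397 -0.   ] y [ 0.397 -0.918 -0.002] z [-0.001  0.001 -1.   ] F [ 0.1  0.  -0.6] w 1.001 g 0.0
0.025
[0.07086528 0.69408846 0.60889352] [ 0.46372187 -0.74550407 -0.47873345] 389.7371214398333
[ 0.55994051 -1.28269045  0.72855371] [ 0.04050923  0.87084781 -0.4898807 ] 421.9530796079542
```

View pics/s1.png

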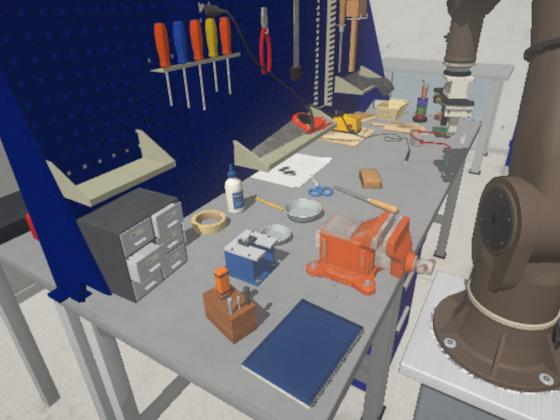

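View pics/d1.png

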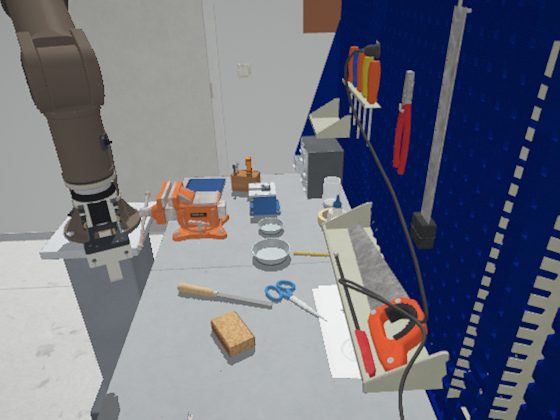

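The scene view shows the stand at (230,310) with its orange handle at (222,280), the blue bracket at (250,257), the larger dish at (304,210) and the smaller one at (275,235). In the side view the handle is at (248,165), the bracket at (264,200) and the large dish at (271,252).

```bash
python3 - <<'E'
from h import *
for n,boxes in (('s1.png',dict(handle=(205,260,240,300),stand=(200,280,262,340),bracket=(220,228,285,285),dish=(280,195,328,225))),('d1.png',dict(handle=(240,152,258,182),stand=(228,155,264,195),bracket=(244,178,284,216),dish=(248,235,296,268)))):
    c=load(n);P=cloud(c);hsv=cv2.cvtColor(c['color'],cv2.COLOR_BGR2HSV)
    H,S,V=[hsv[...,i].astype(int) for i in range(3)]
    for k,(u0,v0,u1,v1) in boxes.items():
        m=np.zeros(H.shape,bool);m[v0:v1,u0:u1]=1; m&=c['z_map']>0
        if k=='handle': m&=(H<12)&(S>200)&(V>150)&(P[...,2]>.07)
        if k=='stand': m&=(P[...,2]>.05)&(P[...,2]<.075)&(H<20)&(S>90)
        if k=='bracket': m&=(P[...,2]>.07)&(P[...,2]<.087)
        if k=='dish': m&=(P[...,2]>.016)&(P[...,2]<.035)
        p=P[m]; print(n,k,len(p),np.round(np.median(p,0),3),np.round(np.percentile(p,2,0),3),np.round(np.percentile(p,98,0),3))
        if k in('stand','bracket','dish'):
            r=cv2.minAreaRect((p[:,:2]*1000).astype(np.float32)); print('  rect',np.round(r[0],1),np.round(r[1],1),round(r[2],1))
        if k=='bracket':
            q=P[v0:v1,u0:u1][(P[v0:v1,u0:u1,2]>.092)]; print('  rodtop',len(q),np.round(np.median(q,0),3))
im=load('s1.png')['color'][225:345,195:330]; im2=load('d1.png')['color'][145:225,220:300]
o=np.hstack([cv2.resize(im,(480,427),interpolation=3),cv2.resize(im2,(320,427),interpolation=3)]);cv2.imwrite('pics/z1.png',o)
E
```

```text
return _methods._mean(a, axis=axis, dtype=dtype,
  ret = um.true_divide(
Traceback (most recent call last):
IndexError: index -1 is out of bounds for axis 0 with size 0
```

```bash
python3 - <<'E'
from h import *
for n,boxes in (('s1.png',dict(handle=(212,264,236,296),stand=(200,280,262,340),bracket=(220,228,285,285),dish=(280,195,328,225))),('d1.png',dict(handle=(240,152,258,182),stand=(228,155,264,195),bracket=(244,178,284,216),dish=(248,235,296,268)))):
    c=load(n);P=cloud(c);hsv=cv2.cvtColor(c['color'],cv2.COLOR_BGR2HSV)
    H,S,V=[hsv[...,i].astype(int) for i in range(3)]
    u,v=((222,285) if n[0]=='s' else (248,165)); print(hsv[v,u],P[v,u],c['z_map'][v,u])
    for k,(u0,v0,u1,v1) in boxes.items():
        m=np.zeros(H.shape,bool);m[v0:v1,u0:u1]=1; m&=c['z_map']>0
        if k=='handle': m&=(P[...,2]>.085)&(S>120)
        if k=='stand': m&=(P[...,2]>.05)&(P[...,2]<.075)&(H<20)&(S>90)
        if k=='bracket': m&=(P[...,2]>.07)&(P[...,2]<.087)
        if k=='dish': m&=(P[...,2]>.016)&(P[...,2]<.035)
        p=P[m]
        if len(p)<3: print(n,k,'none');continue
        print(n,k,len(p),np.round(np.median(p,0),3),np.round(np.percentile(p,2,0),3),np.round(np.percentile(p,98,0),3))
        r=cv2.minAreaRect((p[:,:2]*1000).astype(np.float32)); print('  rect',np.round(r[0],1),np.round(r[1],1),round(r[2],1))
        if k=='bracket':
            q=P[v0:v1,u0:u1][(P[v0:v1,u0:u1,2]>.092)]; print('  rodtop',len(q),np.round(np.median(q,0),3))
im=load('s1.png')['color'][225:345,195:330]; im2=load('d1.png')['color'][145:225,220:300]
o=np.hstack([cv2.resize(im,(480,427),interpolation=3),cv2.resize(im2,(320,427),interpolation=3)]);cv2.imwrite('pics/z1.png',o)
E
```

```text
[ 11 174 173] [0.49212867 0.24224663 0.1001472 ] 0.77575284
s1.png handle 278 [0.492 0.24  0.113] [0.486 0.226 0.087] [0.506 0.247 0.131]
  rect [496.3 235. ] [24.8 19.7] 74.9
s1.png stand 915 [0.47  0.252 0.064] [0.428 0.211 0.051] [0.533 0.279 0.067]
  rect [482.3 239.3] [ 61.  105.1] 73.2
s1.png bracket 884 [0.541 0.081 0.078] [0.499 0.02  0.071] [0.591 0.114 0.086]
  rect [545.6  66.4] [95.9 99. ] 1.1
  rodtop 210 [0.49  0.233 0.117]
s1.png dish 227 [ 0.569 -0.255  0.022] [ 0.51  -0.292  0.016] [ 0.622 -0.179  0.026]
  rect [ 566.7 -236.1] [115.  117.5] 48.6
[ 14 196 173] [0.50027739 0.21801489 0.10558203] 1.6096509
d1.png handle 61 [0.501 0.221 0.113] [0.493 0.215 0.086] [0.509 0.238 0.132]
  rect [500.7 226.8] [16.7 25.4] 0.5
d1.png stand 225 [0.486 0.218 0.063] [0.436 0.194 0.05 ] [0.537 0.267 0.071]
  rect [487.4 234.3] [70.  99.7] 73.0
d1.png bracket 334 [0.547 0.045 0.078] [0.504 0.013 0.071] [0.594 0.109 0.086]
  rect [548.2  62.2] [ 93.9 103.8] 1.3
  rodtop 18 [0.561 0.055 0.096]
d1.png dish 261 [ 0.57  -0.212  0.022] [ 0.515 -0.297  0.016] [ 0.624 -0.182  0.028]
  rect [ 568.  -238.4] [118.7 113.5] 86.1
```

View pics/z1.png

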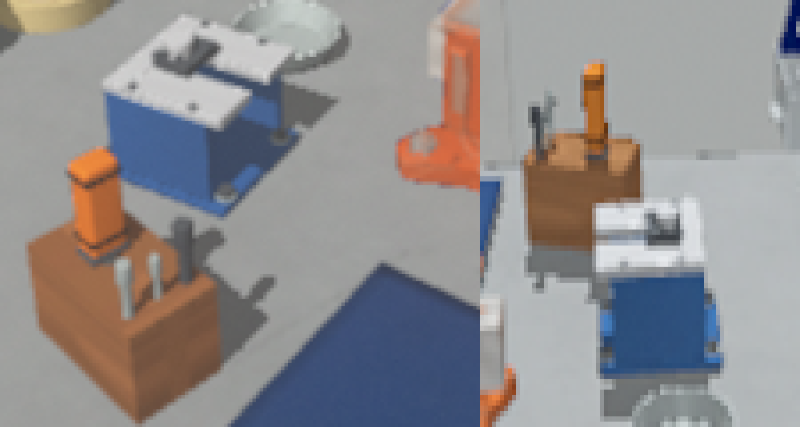

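Zoomed crops: the handle stands up at (95,200) in the block with the punches on its left, and the clip and rod sit on the shelf at (190,55), with the slot opening to -x. The stand is yawed about -17°, the bracket about 1°. Heading to the stand.

```bash
cat >> h.py <<'E'
def go(x,y,z,yaw=None):
    "remaining: yaw (deg, of tool y in world) and shift in tool axes after the turn"
    s,r=st(); d=np.array([x,y,z])-s['tool_pos']
    if yaw is not None:
        cur=np.degrees(np.arctan2(r[1,1],r[0,1])); w=(yaw-cur+180)%360-180; print('turn wz',round(-w,2)); r=r@R.from_rotvec([0,0,np.radians(-w)]).as_matrix()
    print('shift mm',np.round(r.T@d*1000,2))
E
python3 -m crank '[[0,0,-7.1,0,0,-0.014,0.2],[0,0,-7.1,0,0,-0.014,0.2],[0,0,-7.1,0,0,-0.014,0.2],[0,0,-7.1,0,0,-0.014,0.2],[0,0,-7.1,0,0,-0.014,0.2],[0,0,-7.1,0,0,-0.014,0.2],[0,0,-7,0,0,-0.014,0.2],[0,0,0,0,0,0,0.2]]' 
python3 -c "
from h import *
go(.46,.22,.34,-17)
c=load('w1.png');s=robot.state()
P=cloud(load('s1.png'))
q=P[(P[...,0]>.15)&(P[...,0]<.8)&(P[...,1]>-.3)&(P[...,1]<.15)&(P[...,2]>.1)&(P[...,2]<.3)];print(np.round(np.percentile(q,[1,50,99],0),2))
"
```

```text
time: 0.82
tool_pos: [0.2482, -0.5746, 0.3523]
eef_rot: [0.802, 0.597, -0.0, 0.002]
wrist_force: [-0.3, 0.6, 0.3]
gripper_width: 0.6
gripper_force: 0.0
t 0.82 pos [ 0.2482 -0.5746  0.3523] x [ 0.288  0.958 -0.003] y [ 0.958 -0.288  0.003] z [ 0.002 -0.003 -1.   ] F [-0.3  0.6  0.3] w 0.6 g 0.0
turn wz 0.28
shift mm [821.81 -29.79  10.07]
[[ 0.17 -0.27  0.1 ]
 [ 0.34 -0.03  0.13]
 [ 0.8   0.15  0.28]]
```

```bash
python3 -m crank '[[0,0,0,0.041,-0.0015,0,0.2],[0,0,0,0.041,-0.0015,0,0.2],[0,0,0,0.041,-0.0015,0,0.2],[0,0,0,0.041,-0.0015,0,0.2],[0,0,0,0.041,-0.0015,0,0.2],[0,0,0,0.041,-0.0015,0,0.2],[0,0,0,0.041,-0.0015,0,0.2],[0,0,0,0.041,-0.0015,0,0.2],[0,0,0,0.041,-0.0015,0,0.2],[0,0,0,0.041,-0.0015,0,0.2]]' >/dev/null
python3 -m crank '[[0,0,0,0.041,-0.0015,0,0.2],[0,0,0,0.041,-0.0015,0,0.2],[0,0,0,0.041,-0.0015,0,0.2],[0,0,0,0.041,-0.0015,0,0.2],[0,0,0,0.041,-0.0015,0,0.2],[0,0,0,0.041,-0.0015,0,0.2],[0,0,0,0.041,-0.0015,0,0.2],[0,0,0,0.041,-0.0015,0,0.2],[0,0,0,0.02,-0.0015,0,0.2],[0,0,0,0,0,0,0.2]]' >/dev/null
python3 -c "
from h import *
st();c=cam('wrist','w2.png');s,r=st();print(r.T@(-c['R'].T@c['t']-s['tool_pos']),(c['R']@r).round(3),c['K'])"
```

```text
t 2.48 pos [0.4423 0.1644 0.3489] x [0.291 0.957 0.003] y [ 0.957 -0.291 -0.002] z [-0.001  0.003 -1.   ] F [-0.9  0.2  1. ] w 0.6 g 0.0
t 2.53 pos [0.4422 0.1617 0.3487] x [0.292 0.956 0.001] y [ 0.956 -0.292 -0.002] z [-0.002  0.001 -1.   ] F [ 0.5 -0.2  0.3] w 0.601 g 0.0
[ 0.08314922 -0.00056702 -0.13402541] [[ 0.001  1.     0.   ]
 [-0.955  0.001 -0.297]
 [-0.297  0.     0.955]] [[359.70791667   0.         280.89830391]
 [  0.         359.70791667 207.89478279]
 [  0.           0.           1.        ]]
```

View pics/w2.png

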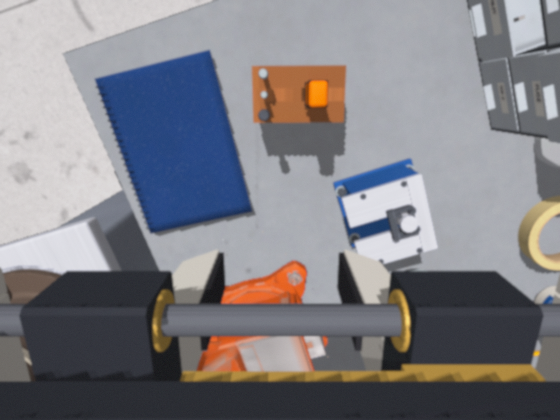

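The wrist view shows the orange handle at (318,94) in the block, square to the image, and the bracket with clip and rod at (405,222). I'll measure both.

```bash
python3 - <<'E'
from h import *
c=load('w2.png');P=cloud(c);hsv=cv2.cvtColor(c['color'],cv2.COLOR_BGR2HSV)
def rep(n,m):
    p=P[m];r=cv2.minAreaRect((p[:,:2]*1000).astype(np.float32));print(n,m.sum(),np.round(np.median(p,0),4),'c',np.round(r[0],1),np.round(r[1],1),round(r[2],1))
v,u=np.indices(c['z_map'].shape);z=P[...,2]
rep('handle',(abs(u-318)<18)&(abs(v-94)<20)&(z>.125)&(z<.14))
rep('block',(abs(u-300)<60)&(abs(v-94)<40)&(z>.06)&(z<.07))
m=(abs(u-385)<60)&(abs(v-220)<60)
rep('shelf',m&(z>.077)&(z<.083))
rep('clip',m&(z>.0855)&(z<.091))
k=m&(z>.093)&(z<.1);rep('rod',k)
print('rod z',np.percentile(P[k][:,2],[5,50,95]))
h=P[(abs(u-318)<14)&(abs(v-94)<16)][:,2];print(np.percentile(h,[5,50,95]))
go(.4976,.2325,.3)
E
```

```text
handle 556 [0.4984 0.2347 0.1321] c [498.9 234.5] [24.3 19. ] 73.1
block 4362 [0.4803 0.2415 0.0666] c [484.  238.7] [ 60.  102.2] 73.5
shelf 4501 [0.5486 0.0806 0.0806] c [547.5  66.3] [94.2 96.9] 1.3
clip 498 [0.5545 0.0709 0.0884] c [561.   66.9] [32.5 38.3] 1.4
rod 243 [0.5642 0.0674 0.0965] c [564.1  66.9] [19.3 19.5] 49.5
rod z [0.09436493 0.09654288 0.09775742]
[0.06594991 0.13101126 0.13340863]
t 2.53 pos [0.4422 0.1617 0.3487] x [0.292 0.956 0.001] y [ 0.956 -0.292 -0.002] z [-0.002  0.001 -1.   ] F [ 0.5 -0.2  0.3] w 0.601 g 0.0
shift mm [83.86 32.44 48.65]
```

```bash
python3 -m crank '[[0,0,0,0.029,0.011,0,-0.2],[0,0,0,0.029,0.011,0,-0.2],[0,0,0,0.028,0.011,0.03,-0.2],[0,0,0,0,0,0.04,-0.2],[0,0,0,0,0,0.04,-0.2],[0,0,0,0,0,0.04,-0.2],[0,0,0,0,0,0,-0.2],[0,0,0,0,0,0,-0.2],[0,0,0,0,0,0,-0.2]]' >/dev/null
python3 -c "
from h import *
go(.4987,.2345,.108,-16.9)"
```

```text
t 3.28 pos [0.4999 0.2313 0.2022] x [0.295 0.956 0.001] y [ 0.956 -0.295  0.001] z [ 0.002  0.001 -1.   ] F [0.6 0.9 0.9] w 0.401 g 0.0
turn wz -0.25
shift mm [ 2.57 -2.18 94.19]
```

```bash
python3 -m crank '[[0,0,-0.2,0.0026,-0.0022,0.02,-0.2],[0,0,0,0,0,0.025,-0.2],[0,0,0,0,0,0.025,-0.2],[0,0,0,0,0,0.024,-0.2],[0,0,0,0,0,0,-0.2],[0,0,0,0,0,0,-0.2]]' 
python3 -m crank '[[0,0,0,0,0,0,-0.6],[0,0,0,0,0,0,-0.9],[0,0,0,0,0,0,-1],[0,0,0,0,0,0,-1],[0,0,0,0,0,0,-1],[0,0,0,0,0,0,-1]]' 30
python3 -c "
from h import *
st()"
```

```text
time: 3.78
tool_pos: [0.4987, 0.2348, 0.1081]
eef_rot: [0.803, 0.596, 0.001, 0.0]
wrist_force: [0.7, -0.2, 0.7]
gripper_width: 0.396
gripper_force: 0.0
time: 4.28
tool_pos: [0.4987, 0.235, 0.1078]
eef_rot: [0.803, 0.596, 0.001, 0.0]
wrist_force: [-1.9, -1.0, 9.0]
gripper_width: 0.195
gripper_force: 30.0
t 4.28 pos [0.4987 0.235  0.1078] x [0.29  0.957 0.001] y [ 0.957 -0.29   0.002] z [ 0.002  0.001 -1.   ] F [-1.9 -1.   9. ] w 0.195 g 30.000168085098267
```

```bash
python3 -m crank '[[0,0,0,0,0,-0.01,-1],[0,0,0,0,0,-0.02,-1],[0,0,0,0,0,-0.025,-1],[0,0,0,0,0,-0.025,-1],[0,0,0,0,0,-0.03,-1],[0,0,0,0,0,-0.02,-1],[0,0,0,0,0,0,-1],[0,0,0,0,0,0,-1]]' 
python3 -c "
from h import *
go(.5393,.0664,.238,1.3)"
```

```text
time: 4.95
tool_pos: [0.4981, 0.2348, 0.2377]
eef_rot: [0.803, 0.596, 0.001, 0.0]
wrist_force: [-1.1, 0.1, -3.0]
gripper_width: 0.193
gripper_force: 30.0
t 4.95 pos [0.4981 0.2348 0.2377] x [0.29  0.957 0.001] y [ 0.957 -0.29   0.002] z [ 0.002  0.001 -1.   ] F [-1.1  0.1 -3. ] w 0.193 g 29.999704957008362
turn wz -18.15
shift mm [-169.32   37.38   -0.32]
```

```bash
python3 -m crank '[[0,0,-6.05,0,0,0,-1],[0,0,-6.05,0,0,0,-1],[0,0,-6.05,0,0,0,-1],[0,0,0,-0.028,0.006,0,-1],[0,0,0,-0.028,0.006,0,-1],[0,0,0,-0.028,0.006,0,-1],[0,0,0,-0.028,0.006,0,-1],[0,0,0,-0.028,0.006,0,-1],[0,0,0,-0.029,0.007,0,-1],[0,0,0,0,0,0,-1]]' >/dev/null
python3 -m crank '[[0,0,0,0,0,0,-1],[0,0,0,0,0,0,-1]]' >/dev/null
python3 - <<'E'
from h import *
go(.5393,.0664,.218,1.3)
for n in('wrist','scene','side'): cam(n,n+'3.png')
a=load('wrist3.png')['color']; 
b=load('scene3.png'); u,v=proj(b,[.54,.067,.12]).astype(int); d=load('side3.png'); p,q=proj(d,[.54,.067,.12]).astype(int)
b=b['color'][v-50:v+50,u-50:u+50];d=d['color'][q-40:q+40,p-40:p+40]
z=lambda i:cv2.resize(i,(400,400),interpolation=3)
cv2.imwrite('pics/z3.png',np.vstack([np.hstack([z(b),z(d)])])); 
E
```

```text
t 5.95 pos [0.5379 0.0666 0.2354] x [-0.023  1.     0.   ] y [ 1.     0.023 -0.002] z [-0.002  0.    -1.   ] F [-0.3 -0.6 -2. ] w 0.195 g 30.000041127204895
turn wz 0.01
shift mm [-0.23  1.45 17.37]
```

View pics/z3.png

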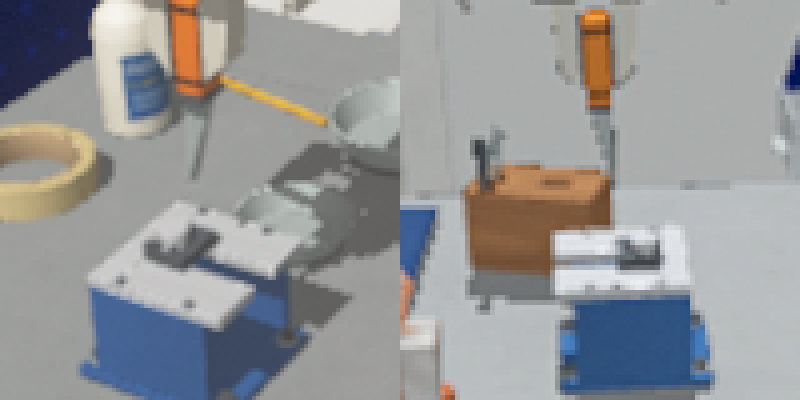

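View pics/wrist3.png

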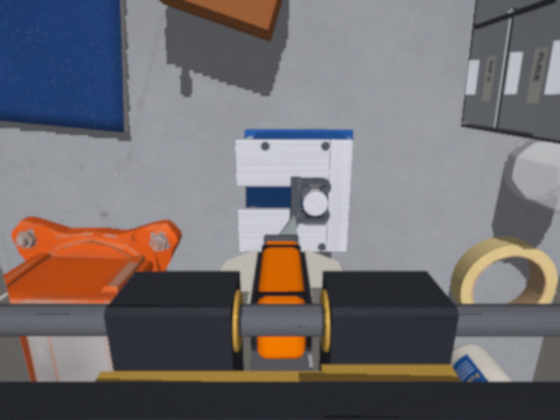

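Wedge is held upright (handle (595,50) in the side crop, blade pointing straight down). The wrist view shows the rod at (315,204), the slot opening left of it and the blade tip at (292,225).

```bash
python3 - <<'E'
from h import *
c=load('wrist3.png');P=cloud(c);v,u=np.indices(c['z_map'].shape);z=P[...,2]
def rep(n,m):
    p=P[m];r=cv2.minAreaRect((p[:,:2]*1000).astype(np.float32));print(n,m.sum(),np.round(np.median(p,0),4),'c',np.round(r[0],1),np.round(r[1],1),round(r[2],1))
m=(abs(u-295)<60)&(v>130)&(v<250)
rep('shelf',m&(z>.077)&(z<.083)); rep('clip',m&(z>.0855)&(z<.091)&(v<225)); rep('rod',m&(z>.0935)&(z<.1)&(v<225)&(u>298))
hsv=cv2.cvtColor(c['color'],cv2.COLOR_BGR2HSV);g=c['color'].astype(int).max(2)
rm=((abs(u-315)<16)&(abs(v-204)<16)&(g>170)).astype(np.uint8)
(x,y),r=cv2.minEnclosingCircle(np.argwhere(rm)[:,::-1].astype(np.float32));print('rodcirc',x,y,r,ray(c,(x,y),.096))
nb=P[(abs(u-290)<12)&(v>215)&(v<245)&(z>.1)];print('blade',len(nb),np.round(nb[np.argsort(nb[:,2])[:8]],4))
E
```

```text
shelf 8819 [0.5505 0.0831 0.0806] c [547.5  66.6] [94.2 95.1] 1.2
clip 951 [0.5551 0.0707 0.0885] c [561.   66.6] [32.1 37.8] 1.6
rod 481 [0.5643 0.0668 0.0965] c [564.4  66.6] [19.2 18.9] 41.5
rodcirc 320.0769348144531 205.0 17.160146713256836 [0.56875676 0.06487192 0.096     ]
blade 409 [[0.5459 0.0687 0.136 ]
 [0.5445 0.0689 0.1367]
 [0.5466 0.069  0.1369]
 [0.5452 0.0694 0.1382]
 [0.5438 0.069  0.1391]
 [0.5444 0.0693 0.1402]
 [0.5458 0.0696 0.1407]
 [0.5464 0.0697 0.1412]]
```

```bash
python3 -m crank '[[0,0,0,0,0.001,0.015,-1],[0,0,0,0,0.001,0.015,-1],[0,0,0,0,0.001,0.0115,-1],[0,0,0,0,0.001,0,-1],[0,0,0,0,0,0,-1],[0,0,0,0,0,0,-1],[0,0,0,0,0,0,-1]]' >/dev/null
python3 -c "
from h import *
go(.5545-.0095,.0668,.1935,1.3)"
python3 -m crank '[[0,0,0,0,0.0005,0,-1],[0,0,0,0,0.0005,0,-1],[0,0,0,0,0,0,-1],[0,0,0,0,0,0,-1]]'
```

```text
t 6.68 pos [0.543  0.067  0.1956] x [-0.023  1.     0.   ] y [1.    0.023 0.001] z [ 0.001  0.    -1.   ] F [-0.7 -0.1 -1.3] w 0.196 g 29.9998077750206
turn wz 0.03
shift mm [-0.23  1.99  2.1 ]
time: 7.02
tool_pos: [0.5437, 0.0665, 0.195]
eef_rot: [0.699, 0.715, 0.0, 0.0]
wrist_force: [-1.3, 0.1, -1.5]
gripper_width: 0.193
gripper_force: 30.0
```

```bash
for i in 1 2 3; do :; done; python3 -m crank '[[0,0,0,0,0,0.001,-1],[0,0,0,0,0.0003,0,-1],[0,0,0,0,0.0003,0,-1],[0,0,0,0,0,0,-1],[0,0,0,0,0,0,-1]]'
python3 -m crank '[[0,0,0,0,0.0003,0,-1],[0,0,0,0,0.0003,0,-1],[0,0,0,0,0,0,-1],[0,0,0,0,0,0,-1]]'
```

```text
time: 7.43
tool_pos: [0.5442, 0.0666, 0.1938]
eef_rot: [0.699, 0.715, -0.0, 0.0]
wrist_force: [0.4, -0.3, -0.7]
gripper_width: 0.195
gripper_force: 30.0
time: 7.77
tool_pos: [0.5448, 0.0666, 0.1938]
eef_rot: [0.699, 0.715, -0.0, 0.0]
wrist_force: [-0.6, 0.4, -1.0]
gripper_width: 0.194
gripper_force: 30.0
```

```bash
python3 -m crank '[[0,0,0,0,0.0003,0,-1],[0,0,0,0,0,0,-1],[0,0,0,0,0,0,-1],[0,0,0,0,0,0,-1]]'|sed -n '2p;4p'
python3 -m crank '[[0,0,0,0,0.0003,0,-1],[0,0,0,0,0,0,-1],[0,0,0,0,0,0,-1],[0,0,0,0,0,0,-1]]'|sed -n '2p;4p'
python3 -m crank '[[0,0,0,0,0.0003,0,-1],[0,0,0,0,0,0,-1],[0,0,0,0,0,0,-1],[0,0,0,0,0,0,-1]]'|sed -n '2p;4p'
```

```text
tool_pos: [0.5451, 0.0666, 0.1938]
wrist_force: [0.3, 0.4, -2.1]
tool_pos: [0.5454, 0.0666, 0.1938]
wrist_force: [0.3, 0.9, -0.4]
tool_pos: [0.5455, 0.0666, 0.1937]
wrist_force: [-0.8, -0.2, -0.9]
```

```bash
python3 -m crank '[[0,0,0,0,0.0003,0,-1],[0,0,0,0,0,0,-1],[0,0,0,0,0,0,-1],[0,0,0,0,0,0,-1]]'|sed -n '2p;4p'
python3 -m crank '[[0,0,0,0,0.0003,0,-1],[0,0,0,0,0,0,-1],[0,0,0,0,0,0,-1],[0,0,0,0,0,0,-1]]'|sed -n '2p;4p'
```

```text
tool_pos: [0.5457, 0.0666, 0.1936]
wrist_force: [-2.6, -0.2, -1.6]
tool_pos: [0.5458, 0.0666, 0.1936]
wrist_force: [-4.9, 0.1, -1.0]
```

```bash
python3 -m crank '[[0,0,0,0,0,0.001,-1],[0,0,0,0,0,0.001,-1],[0,0,0,0,0,0.001,-1],[0,0,0,0,0,0,-1],[0,0,0,0,0,0,-1]]'|sed -n '2,4p'
python3 -m crank '[[0,0,0,0,0,0.0005,-1],[0,0,0,0,0,0.0005,-1],[0,0,0,0,0,0,-1],[0,0,0,0,0,0,-1]]'|sed -n '2,4p'
```

```text
tool_pos: [0.5458, 0.0665, 0.1904]
eef_rot: [0.699, 0.715, -0.001, -0.0]
wrist_force: [-5.4, 0.1, -1.8]
tool_pos: [0.5458, 0.0666, 0.1895]
eef_rot: [0.699, 0.715, -0.0, -0.0]
wrist_force: [-5.0, 0.7, -1.8]
```

```bash
python3 -m crank '[[0,0,0,0,0,0.0005,-1],[0,0,0,0,0,0.0005,-1],[0,0,0,0,0,0,-1],[0,0,0,0,0,0,-1]]'|sed -n '2,4p'
python3 -m crank '[[0,0,0,0,0,0.0005,-1],[0,0,0,0,0,0.0005,-1],[0,0,0,0,0,0,-1],[0,0,0,0,0,0,-1]]'|sed -n '2,4p'
```

```text
tool_pos: [0.5458, 0.0666, 0.1886]
eef_rot: [0.699, 0.715, -0.0, -0.0]
wrist_force: [-5.6, 0.4, -1.1]
tool_pos: [0.5458, 0.0666, 0.1877]
eef_rot: [0.699, 0.715, -0.0, -0.0]
wrist_force: [-5.8, -0.2, -0.6]
```

```bash
python3 -m crank '[[0,0,0,0,0,0.0005,-1],[0,0,0,0,0,0.0005,-1],[0,0,0,0,0,0,-1],[0,0,0,0,0,0,-1]]'|sed -n '2,4p'
python3 -m crank '[[0,0,0,0,0,0.0005,-1],[0,0,0,0,0,0.0005,-1],[0,0,0,0,0,0,-1],[0,0,0,0,0,0,-1]]'|sed -n '2,4p'
```

```text
tool_pos: [0.5459, 0.0667, 0.1868]
eef_rot: [0.699, 0.715, -0.0, -0.0]
wrist_force: [-6.6, 0.0, 1.1]
tool_pos: [0.5459, 0.0667, 0.186]
eef_rot: [0.699, 0.715, -0.0, -0.0]
wrist_force: [-6.2, 0.1, 1.8]
```

```bash
python3 -m crank '[[0,0,0,0,0,0.0005,-1],[0,0,0,0,0,0.0005,-1],[0,0,0,0,0,0.0005,-1],[0,0,0,0,0,0,-1],[0,0,0,0,0,0,-1]]' 45|sed -n '2,5p'
python3 -m crank '[[0,0,0,0,0,0.0005,-1],[0,0,0,0,0,0.0005,-1],[0,0,0,0,0,0.0005,-1],[0,0,0,0,0,0,-1],[0,0,0,0,0,0,-1]]'|sed -n '2,4p'
```

```text
tool_pos: [0.5459, 0.0669, 0.1846]
eef_rot: [0.699, 0.715, -0.0, -0.0]
wrist_force: [-7.4, -0.2, 3.6]
gripper_width: 0.196
tool_pos: [0.5459, 0.0669, 0.1831]
eef_rot: [0.699, 0.715, -0.0, -0.0]
wrist_force: [-7.7, -0.1, 3.4]
```

```bash
python3 -m crank '[[0,0,0,0,-0.0002,0,-1],[0,0,0,0,-0.0002,0,-1],[0,0,0,0,-0.0002,0,-1],[0,0,0,0,0,0,-1],[0,0,0,0,0,0,-1]]'|sed -n '2,4p'
python3 -m crank '[[0,0,0,0,0,0.0005,-1],[0,0,0,0,0,0.0005,-1],[0,0,0,0,0,0.0005,-1],[0,0,0,0,0,0,-1],[0,0,0,0,0,0,-1]]'|sed -n '2,4p'
```

```text
tool_pos: [0.5458, 0.0668, 0.1831]
eef_rot: [0.699, 0.715, 0.0, 0.0]
wrist_force: [-5.3, 0.1, 1.6]
tool_pos: [0.5458, 0.0669, 0.1818]
eef_rot: [0.699, 0.715, 0.0, 0.0]
wrist_force: [-5.1, 1.1, 4.3]
```

```bash
python3 -m crank '[[0,0,0,0,-0.0003,0,-1],[0,0,0,0,-0.0003,0,-1],[0,0,0,0,0,0.0005,-1],[0,0,0,0,0,0.0005,-1],[0,0,0,0,0,0,-1],[0,0,0,0,0,0,-1]]'|sed -n '2,4p'
python3 -m crank '[[0,0,0,0,0,0.0005,-1],[0,0,0,0,0,0.0005,-1],[0,0,0,0,0,0.0005,-1],[0,0,0,0,0,0.0005,-1],[0,0,0,0,0,0,-1],[0,0,0,0,0,0,-1]]'|sed -n '2,4p'
```

```text
tool_pos: [0.5457, 0.0668, 0.1807]
eef_rot: [0.699, 0.715, 0.001, 0.0]
wrist_force: [-3.3, 0.3, 4.6]
tool_pos: [0.5456, 0.0667, 0.1786]
eef_rot: [0.699, 0.715, 0.0, 0.0]
wrist_force: [-3.3, -0.0, 4.5]
```

```bash
python3 -m crank '[[0,0,0,0,-0.0002,0.0005,-1],[0,0,0,0,0,0.0005,-1],[0,0,0,0,0,0.0005,-1],[0,0,0,0,0,0.0005,-1],[0,0,0,0,0,0.0005,-1],[0,0,0,0,0,0.0005,-1],[0,0,0,0,0,0,-1]]'|sed -n '2,4p'
python3 -m crank '[[0,0,0,0,0,0.0005,-1],[0,0,0,0,0,0.0005,-1],[0,0,0,0,0,0.0005,-1],[0,0,0,0,0,0.0005,-1],[0,0,0,0,0,0,-1],[0,0,0,0,0,0,-1]]'|sed -n '2,4p'
```

```text
tool_pos: [0.5456, 0.0666, 0.1756]
eef_rot: [0.699, 0.715, 0.001, 0.0]
wrist_force: [-1.2, 1.1, 3.7]
tool_pos: [0.5455, 0.0666, 0.1735]
eef_rot: [0.699, 0.715, 0.001, 0.0]
wrist_force: [-1.0, 0.4, 3.6]
```

```bash
python3 - <<'E'
from h import *
c=cam('side','d4.png');p,q=proj(c,[.55,.067,.1]).astype(int);a=c['color'][q-40:q+40,p-40:p+40]
c=cam('scene','s4.png');u,v=proj(c,[.55,.067,.1]).astype(int);b=c['color'][v-40:v+40,u-40:u+40]
z=lambda i:cv2.resize(i,(400,400),interpolation=3)
cv2.imwrite('pics/z4.png',np.hstack([z(b),z(a)]))
E
```

```text
(no output)
```

View pics/z4.png

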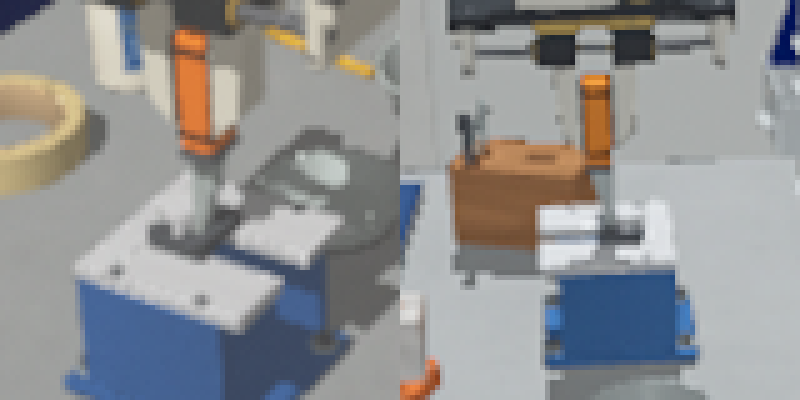

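The blade sits in the gap between bar and rod ((200,225) and (610,225)), with the clip still seated and already displaced slightly. Pressing on.

```bash
for k in a; do python3 -m crank '[[0,0,0,0,0,0.0006,-1],[0,0,0,0,0,0.0006,-1],[0,0,0,0,0,0.0006,-1],[0,0,0,0,0,0.0006,-1],[0,0,0,0,0,0.0006,-1],[0,0,0,0,0,0,-1]]'|sed -n '2,4p'; done
python3 -m crank '[[0,0,0,0,0,0.0006,-1],[0,0,0,0,0,0.0006,-1],[0,0,0,0,0,0.0006,-1],[0,0,0,0,0,0.0006,-1],[0,0,0,0,0,0.0006,-1],[0,0,0,0,0,0,-1]]'|sed -n '2,4p'
```

```text
tool_pos: [0.5454, 0.0666, 0.1704]
eef_rot: [0.699, 0.715, 0.0, 0.0]
wrist_force: [0.7, 0.5, 1.5]
tool_pos: [0.5453, 0.0666, 0.1672]
eef_rot: [0.699, 0.715, 0.0, 0.0]
wrist_force: [4.4, 0.4, 1.8]
```

```bash
python3 -m crank '[[0,0,0,0,0.0003,0,-1],[0,0,0,0,0.0003,0.0004,-1],[0,0,0,0,0,0.0006,-1],[0,0,0,0,0,0.0006,-1],[0,0,0,0,0,0.0006,-1],[0,0,0,0,0,0,-1]]'|sed -n '2,4p'
python3 -m crank '[[0,0,0,0,0.0002,0.0006,-1],[0,0,0,0,0.0002,0.0006,-1],[0,0,0,0,0,0.0006,-1],[0,0,0,0,0,0.0006,-1],[0,0,0,0,0,0,-1]]'|sed -n '2,4p'
```

```text
tool_pos: [0.5454, 0.0665, 0.1649]
eef_rot: [0.699, 0.715, -0.0, -0.0]
wrist_force: [2.7, 0.3, 1.4]
tool_pos: [0.5455, 0.0665, 0.1624]
eef_rot: [0.699, 0.715, -0.0, -0.0]
wrist_force: [1.0, 0.2, 1.0]
```

```bash
python3 -m crank '[[0,0,0,0,0.0001,0.0006,-1],[0,0,0,0,0.0001,0.0006,-1],[0,0,0,0,0,0.0006,-1],[0,0,0,0,0,0.0006,-1],[0,0,0,0,0,0.0006,-1],[0,0,0,0,0,0,-1]]'|sed -n '2,4p'
python3 -m crank '[[0,0,0,0,0.0001,0.0006,-1],[0,0,0,0,0.0001,0.0006,-1],[0,0,0,0,0,0.0006,-1],[0,0,0,0,0,0.0006,-1],[0,0,0,0,0,0.0006,-1],[0,0,0,0,0,0,-1]]'|sed -n '2,4p'
```

```text
tool_pos: [0.5456, 0.0665, 0.1593]
eef_rot: [0.699, 0.715, -0.0, -0.0]
wrist_force: [-1.6, 0.7, -0.2]
tool_pos: [0.5458, 0.0665, 0.1563]
eef_rot: [0.699, 0.715, -0.0, -0.0]
wrist_force: [-5.2, 1.1, 0.0]
```

```bash
python3 -m crank '[[0,0,0,0,-0.0002,0.0006,-1],[0,0,0,0,0,0.0006,-1],[0,0,0,0,0,0.0006,-1],[0,0,0,0,0,0.0006,-1],[0,0,0,0,0,0.0006,-1],[0,0,0,0,0,0,-1]]'|sed -n '2,4p'
python3 -m crank '[[0,0,0,0,0,0.0006,-1],[0,0,0,0,0,0.0006,-1],[0,0,0,0,0,0.0006,-1],[0,0,0,0,0,0.0006,-1],[0,0,0,0,0,0.0006,-1],[0,0,0,0,0,0,-1]]'|sed -n '2,4p'
```

```text
tool_pos: [0.5457, 0.0665, 0.1533]
eef_rot: [0.699, 0.715, -0.0, -0.0]
wrist_force: [-5.1, -0.5, -1.4]
tool_pos: [0.5457, 0.0665, 0.1503]
eef_rot: [0.699, 0.715, -0.0, -0.0]
wrist_force: [-4.7, 0.0, -1.5]
```

```bash
python3 - <<'E'
from h import *
c=cam('scene','s5.png');P=cloud(c)
m=(P[...,2]>.085)&(P[...,2]<.0905)&(abs(P[...,1]-.067)<.03)&(abs(P[...,0]-.55)<.04)&(c['color'].max(2)<110)
p=P[m];print(len(p),np.percentile(p,[3,50,97],0).round(3))
c4=load('s4.png');P=cloud(c4)
m=(P[...,2]>.085)&(P[...,2]<.0905)&(abs(P[...,1]-.067)<.03)&(abs(P[...,0]-.55)<.04)&(c4['color'].max(2)<110)
p=P[m];print(len(p),np.percentile(p,[3,50,97],0).round(3))
E
```

```text
55 [[0.533 0.048 0.085]
 [0.54  0.076 0.086]
 [0.562 0.086 0.088]]
51 [[0.539 0.047 0.085]
 [0.547 0.076 0.086]
 [0.569 0.086 0.088]]
```

```bash
python3 -m crank '[[0,0,0,0,-0.0002,0.0006,-1],[0,0,0,0,-0.0002,0.0006,-1],[0,0,0,0,0,0.0006,-1],[0,0,0,0,0,0.0006,-1],[0,0,0,0,0,0.0006,-1],[0,0,0,0,0,0,-1]]'|sed -n '2,4p'
python3 -m crank '[[0,0,0,0,0,0.0006,-1],[0,0,0,0,0,0.0006,-1],[0,0,0,0,0,0.0006,-1],[0,0,0,0,0,0.0006,-1],[0,0,0,0,0,0.0006,-1],[0,0,0,0,0,0,-1]]'|sed -n '2,4p'
cat > clip.py <<'E'
from h import *
c=cam('scene','s6.png');P=cloud(c)
m=(P[...,2]>.085)&(P[...,2]<.0905)&(abs(P[...,1]-.067)<.035)&(abs(P[...,0]-.545)<.045)&(c['color'].max(2)<110)
p=P[m];print(len(p),np.percentile(p,[3,50,97],0).round(3))
E
python3 clip.py
```

```text
tool_pos: [0.5456, 0.0665, 0.1475]
eef_rot: [0.699, 0.715, -0.0, -0.0]
wrist_force: [-5.4, 0.3, -2.5]
tool_pos: [0.5456, 0.0666, 0.1445]
eef_rot: [0.699, 0.715, -0.0, -0.0]
wrist_force: [-4.4, 0.2, -0.9]
54 [[0.528 0.048 0.085]
 [0.535 0.071 0.086]
 [0.556 0.084 0.088]]
```

```bash
python3 -m crank '[[0,0,0,0,-0.0002,0.0006,-1],[0,0,0,0,-0.0002,0.0006,-1],[0,0,0,0,0,0.0006,-1],[0,0,0,0,0,0.0006,-1],[0,0,0,0,0,0.0006,-1],[0,0,0,0,0,0,-1],[0,0,0,0,0,0,-1]]'|sed -n '2,4p'
python3 clip.py
```

```text
tool_pos: [0.5455, 0.0666, 0.1417]
eef_rot: [0.699, 0.715, 0.0, 0.0]
wrist_force: [-3.3, 0.5, -1.8]
55 [[0.528 0.049 0.085]
 [0.536 0.071 0.086]
 [0.555 0.084 0.088]]
```

```bash
python3 -m crank '[[0,0,0,0,-0.0004,-0.004,-1],[0,0,0,0,0,-0.01,-1],[0,0,0,0,0,-0.02,-1],[0,0,0,0,0,-0.02,-1],[0,0,0,0,0,-0.02,-1],[0,0,0,0,0,-0.02,-1],[0,0,0,0,0,-0.012,-1],[0,0,0,0,0,0,-1],[0,0,0,0,0,0,-1]]'|sed -n '2,4p'
python3 clip.py; python3 -c "
from h import *
go(.4987,.235,.245,-16.9)"
```

```text
tool_pos: [0.5455, 0.0666, 0.2483]
eef_rot: [0.699, 0.715, 0.001, 0.001]
wrist_force: [0.1, -0.7, -2.9]
58 [[0.527 0.051 0.085]
 [0.537 0.069 0.086]
 [0.555 0.083 0.088]]
t 21.82 pos [0.5449 0.0663 0.2473] x [-0.023  1.    -0.   ] y [1.    0.023 0.   ] z [ 0. -0. -1.] F [-0.6 -0.3 -1.4] w 0.191 g 44.99984085559845
turn wz 18.19
shift mm [148.   -93.21   2.21]
```

```bash
python3 -m crank '[[0,0,6.06,0,0,0,-1],[0,0,6.06,0,0,0,-1],[0,0,6.06,0,0,0,-1],[0,0,0,0.03,-0.019,0,-1],[0,0,0,0.03,-0.019,0,-1],[0,0,0,0.03,-0.019,0,-1],[0,0,0,0.03,-0.019,0,-1],[0,0,0,0.028,-0.017,0,-1],[0,0,0,0,0,0,-1],[0,0,0,0,0,0,-1]]'|sed -n '2,4p'
python3 -m crank '[[0,0,0,0,0,0,-1],[0,0,0,0,0,0,-1]]' >/dev/null
python3 -c "
from h import *
go(.4987,.235,.1078,-16.9)"
```

```text
tool_pos: [0.4974, 0.2372, 0.2465]
eef_rot: [0.802, 0.598, -0.001, -0.001]
wrist_force: [-0.1, -0.4, -1.2]
t 22.82 pos [0.4992 0.2336 0.2467] x [ 0.292  0.956 -0.002] y [ 0.956 -0.292 -0.001] z [-0.001 -0.001 -1.   ] F [ 0.9  0.  -1.3] w 0.195 g 44.999690651893616
turn wz -0.07
shift mm [  1.47  -0.84 138.92]
```

```bash
python3 -m crank '[[0,0,0,0.0014,-0.0008,0.03,-1],[0,0,0,0,0,0.03,-1],[0,0,0,0,0,0.008,-1],[0,0,0,0,0,0,-1],[0,0,0,0,0,0,-1],[0,0,0,0,0,0,-1]]' >/dev/null
python3 -c "
from h import *
go(.4987,.235,.1078,-16.9)"
```

```text
t 23.32 pos [0.4994 0.237  0.1812] x [0.291 0.957 0.001] y [ 0.957 -0.291  0.001] z [ 0.002  0.001 -1.   ] F [ 0.4  0.4 -1.5] w 0.196 g 44.99983191490173
turn wz -0.01
shift mm [-2.24 -0.18 73.38]
```

```bash
python3 -m crank '[[0,0,0,-0.0018,-0.0002,0.003,-1],[0,0,0,0,0,0.007,-1],[0,0,0,0,0,0.01,-1],[0,0,0,0,0,0.01,-1],[0,0,0,0,0,0,-1],[0,0,0,0,0,0,-1]]'
python3 -c "
from h import *
go(.4987,.235,.1078,-16.9)"
```

```text
time: 23.82
tool_pos: [0.4972, 0.2348, 0.1487]
eef_rot: [0.803, 0.596, -0.001, -0.0]
wrist_force: [0.2, -0.4, -1.9]
gripper_width: 0.193
gripper_force: 45.0
t 23.82 pos [0.4972 0.2348 0.1487] x [ 0.29   0.957 -0.001] y [ 0.957 -0.29  -0.001] z [-0.002 -0.001 -1.   ] F [ 0.2 -0.4 -1.9] w 0.193 g 44.999865889549255
turn wz 0.05
shift mm [ 0.65  1.4  40.92]
```

No force, so the blade is in the slot (nose below the block's top).

```bash
python3 -m crank '[[0,0,0,0.0005,0.0012,0.01,-1],[0,0,0,0,0,0.01,-1],[0,0,0,0,0,0.01,-1],[0,0,0,0,0,0.005,-1],[0,0,0,0,0,0.003,-1],[0,0,0,0,0,0.002,-1],[0,0,0,0,0,0,-1],[0,0,0,0,0,0,-1]]'
python3 -c "
from h import *
go(.4987,.235,.1078,-16.9)"
```

```text
time: 24.48
tool_pos: [0.4992, 0.2354, 0.1099]
eef_rot: [0.803, 0.596, 0.0, 0.0]
wrist_force: [-0.1, -0.6, -1.6]
gripper_width: 0.194
gripper_force: 45.0
t 24.48 pos [0.4992 0.2354 0.1099] x [0.29  0.957 0.   ] y [ 0.957 -0.29   0.   ] z [ 0.  0. -1.] F [-0.1 -0.6 -1.6] w 0.194 g 44.999958872795105
turn wz 0.03
shift mm [-0.5  -0.38  2.06]
```

```bash
python3 -m crank '[[0,0,0,0,0,0.001,-1],[0,0,0,0,0,0.0006,-1],[0,0,0,0,0,0,-1],[0,0,0,0,0,0,-0.8],[0,0,0,0,0,0,-0.6],[0,0,0,0,0,0,-0.3],[0,0,0,0,0,0,-0.25],[0,0,0,0,0,0,-0.25],[0,0,0,0,0,0,-0.25]]'
python3 -m crank '[[0,0,0,0,0,-0.01,-0.25],[0,0,0,0,0,-0.02,-0.25],[0,0,0,0,0,-0.03,-0.25],[0,0,0,0,0,-0.04,-0.25],[0,0,0,0,0,-0.04,-0.25],[0,0,0,0,0,0,-0.25],[0,0,0,0,0,0,-0.25]]'
python3 - <<'E'
from h import *
c=cam('scene','s7.png');P=cloud(c)
m=(abs(P[...,0]-.498)<.03)&(abs(P[...,1]-.234)<.03)&(P[...,2]>.075)&(P[...,2]<.16)
print(np.percentile(P[m],[2,50,98],0).round(3))
go(.54,.05,.25,1.3)
E
```

```text
time: 25.23
tool_pos: [0.4991, 0.2353, 0.1082]
eef_rot: [0.803, 0.596, 0.0, 0.0]
wrist_force: [0.1, 0.3, 0.3]
gripper_width: 0.369
gripper_force: 0.0
time: 25.82
tool_pos: [0.5001, 0.2363, 0.2514]
eef_rot: [0.803, 0.596, 0.003, 0.001]
wrist_force: [-0.7, 0.6, -1.0]
gripper_width: 0.374
gripper_force: 0.0
[[0.486 0.226 0.077]
 [0.491 0.24  0.108]
 [0.506 0.248 0.131]]
t 25.87 pos [0.4993 0.2353 0.2493] x [0.29  0.957 0.001] y [ 0.957 -0.29   0.002] z [ 0.002  0.    -1.   ] F [ 0.1 -0.7 -1.2] w 0.379 g 0.0
turn wz -18.18
shift mm [-186.22   36.46   -0.65]
```

```bash
python3 -m crank '[[0,0,7.15,0,0,-0.003,0.3],[0,0,7.15,0,0,-0.003,0.3],[0,0,7.15,0,0,-0.003,0.3],[0,0,7.15,0,0,-0.003,0.3],[0,0,7.15,0,0,-0.003,0.3],[0,0,7.15,0,0,-0.003,0.3],[0,0,7.15,0,0,-0.003,0.3],[0,0,7.15,0,0,-0.003,0.3],[0,0,7.15,0,0,-0.003,0.3],[0,0,7.15,0,0,-0.003,0.3]]'>/dev/null
python3 -m crank '[[0,0,0,-0.005,0.034,0,0.3],[0,0,0,-0.005,0.034,0,0.3],[0,0,0,-0.005,0.034,0,0.3],[0,0,0,-0.005,0.034,0,0.3],[0,0,0,-0.003,0.033,0,0.3],[0,0,0,0,0,0,0.3],[0,0,0,0,0,0,0.3],[0,0,0,0,0,0,0.3]]'|sed -n 2p
python3 - <<'E'
from h import *
c=cam('wrist','w8.png');P=cloud(c);z=P[...,2]
m=(z>.085)&(z<.0905)&(abs(P[...,1]-.067)<.04)&(abs(P[...,0]-.55)<.05)
p=P[m];r=cv2.minAreaRect((p[:,:2]*1000).astype(np.float32));print(m.sum(),np.percentile(p,[2,50,98],0).round(4),r)
b=p[p[:,0]<np.percentile(p[:,0],2)+.006];print('bar',b.mean(0),np.percentile(b,[2,98],0).round(4))
go(.539,.067,.2,-88.7)
E
```

```text
tool_pos: [0.4804, 0.066, 0.2774]
874 [[0.5304 0.0479 0.087 ]
 [0.5389 0.0657 0.0886]
 [0.5605 0.0829 0.0901]] ((545.99169921875, 65.53780364990234), (31.275665283203125, 37.03069305419922), 1.586105465888977)
bar [0.53326295 0.06580137 0.0885832 ] [[0.5301 0.0475 0.087 ]
 [0.5363 0.0836 0.09  ]]
t 27.42 pos [0.4806 0.0667 0.2776] x [ 1.     0.03  -0.001] y [ 0.03  -1.    -0.001] z [-0.001  0.    -1.   ] F [0.  1.  0.2] w 0.651 g 0.0
turn wz 0.41
shift mm [58.53  1.09 77.49]
```

View pics/w8.png

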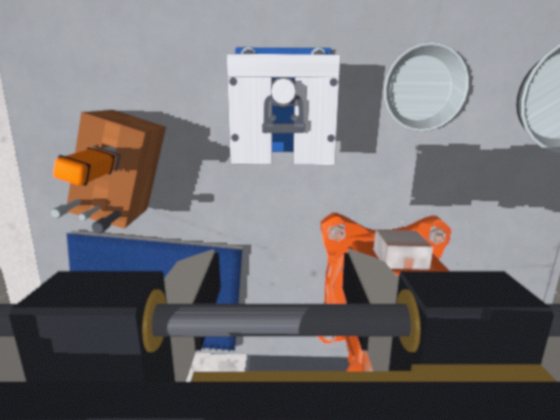

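The clip is off the rod, its bar at (285,127) and the rod at (284,92), and the wedge stands back in its block at (80,168). Now over the bar.

```bash
python3 -m crank '[[0,0,0.4,0.013,0,0.015,0.15],[0,0,0,0.013,0,0.02,0.15],[0,0,0,0.013,0,0.03,0.15],[0,0,0,0.013,0.001,0.03,0.15],[0,0,0,0,0,0.03,0.15],[0,0,0,0,0,0.015,0.15],[0,0,0,0,0,0,0.15],[0,0,0,0,0,0,0.15],[0,0,0,0,0,0,0.15]]'>/dev/null
python3 -c "
from h import *
go(.533,.0657,.107,-88.5)"
```

```text
t 28.17 pos [0.5335 0.0671 0.1391] x [1.    0.023 0.001] y [ 0.023 -1.    -0.001] z [ 0.001  0.001 -1.   ] F [-0.7  0.4  0.7] w 0.576 g 0.0
turn wz -0.18
shift mm [-0.54  1.45 32.12]
```

```bash
python3 -m crank '[[0,0,0,-0.0005,0.001,0.01,0.1],[0,0,0,0,0,0.01,0.1],[0,0,0,0,0,0.006,0.1],[0,0,0,0,0,0.003,0.1],[0,0,0,0,0,0.002,0.1],[0,0,0,0,0,0,0.1],[0,0,0,0,0,0,0.1]]' 20
python3 -c "
from h import *
go(.533,.0657,.1068,-88.5)"
```

```text
time: 28.75
tool_pos: [0.5325, 0.0649, 0.1072]
eef_rot: [1.0, 0.011, 0.0, -0.0]
wrist_force: [0.1, 0.0, -1.0]
gripper_width: 0.552
gripper_force: 0.0
t 28.75 pos [0.5325 0.0649 0.1072] x [1.    0.021 0.   ] y [ 0.021 -1.    -0.   ] z [ 0.  0. -1.] F [ 0.1  0.  -1. ] w 0.552 g 0.0
turn wz -0.27
shift mm [ 0.51 -0.83  0.35]
```

```bash
python3 -m crank '[[0,0,0,0,0,0.0003,-0.05],[0,0,0,0,0,0,-0.2],[0,0,0,0,0,0,-0.5],[0,0,0,0,0,0,-1],[0,0,0,0,0,0,-1],[0,0,0,0,0,0,-1],[0,0,0,0,0,0,-1]]' 20
python3 -m crank '[[0,0,0,0,0,-0.005,-1],[0,0,0,0,0,-0.01,-1],[0,0,0,0,0,-0.015,-1],[0,0,0,0,0,-0.02,-1],[0,0,0,0,0,-0.02,-1],[0,0,0,0,0,-0.02,-1],[0,0,0,0,0,0,-1],[0,0,0,0,0,0,-1]]'
python3 -c "
from h import *
go(.56,-.238,.2,-88.5)"
```

```text
time: 29.33
tool_pos: [0.5326, 0.0649, 0.107]
eef_rot: [1.0, 0.011, 0.0, -0.0]
wrist_force: [0.0, -0.0, 2.3]
gripper_width: 0.408
gripper_force: 20.0
time: 30.0
tool_pos: [0.5332, 0.065, 0.1985]
eef_rot: [1.0, 0.011, 0.002, -0.0]
wrist_force: [-0.9, -0.3, -0.8]
gripper_width: 0.406
gripper_force: 20.0
t 30.0 pos [0.5332 0.065  0.1985] x [1.    0.021 0.003] y [ 0.021 -1.    -0.   ] z [ 0.003  0.    -1.   ] F [-0.9 -0.3 -0.8] w 0.406 g 19.999915659427643
turn wz -0.28
shift mm [ 18.85 303.6   -1.52]
```

```bash
python3 -m crank '[[0,0,0,0.003,0.02,0,-1],[0,0,0,0.003,0.035,0,-1],[0,0,0,0.003,0.035,0,-1],[0,0,0,0.003,0.035,0,-1],[0,0,0,0.003,0.035,0,-1],[0,0,0,0.003,0.035,0,-1],[0,0,0,0,0.035,0,-1],[0,0,0,0,0.035,0,-1],[0,0,0,0,0.03,0,-1],[0,0,0,0,0.008,0,-1]]'>/dev/null
python3 -m crank '[[0,0,0,0,0,0.03,-1],[0,0,0,0,0,0.03,-1],[0,0,0,0,0,0.03,-1],[0,0,0,0,0,0,-1],[0,0,0,0,0,0,-1],[0,0,0,0,0,0,-1]]'>/dev/null
python3 - <<'E'
from h import *
c=cam('side','d9.png');P=cloud(c);z=P[...,2]
m=(z>.016)&(z<.03)&(abs(P[...,0]-.567)<.07)&(abs(P[...,1]+.237)<.07)
p=P[m];r=cv2.minAreaRect((p[:,:2]*1000).astype(np.float32));print(r)
go(.558,-.2375,.044,-88.5)
E
```

```text
((568.1271362304688, -238.9735107421875), (119.23185729980469, 113.16641998291016), 86.18589782714844)
t 31.38 pos [ 0.5581 -0.2377  0.1086] x [1.    0.022 0.002] y [ 0.022 -1.     0.001] z [ 0.002 -0.001 -1.   ] F [0.2 0.2 0.9] w 0.404 g 19.99993532896042
turn wz -0.25
shift mm [-0.23 -0.21 64.57]
```

```bash
python3 -m crank '[[0,0,0,0,0,0.02,-1],[0,0,0,0,0,0.02,-1],[0,0,0,0,0,0.015,-1],[0,0,0,0,0,0.006,-1],[0,0,0,0,0,0.003,-1],[0,0,0,0,0,0,-1],[0,0,0,0,0,0,-1]]'
python3 -m crank '[[0,0,0,0,0,0,-0.15],[0,0,0,0,0,0,-0.05],[0,0,0,0,0,0,-0.05],[0,0,0,0,0,0,-0.05],[0,0,0,0,0,-0.01,-0.05],[0,0,0,0,0,-0.02,-0.05],[0,0,0,0,0,-0.03,-0.05],[0,0,0,0,0,-0.04,-0.05],[0,0,0,0,0,-0.04,-0.05],[0,0,0,0,0,-0.03,-0.05]]'
python3 -m crank '[[0,0,0,-0.04,0,0,0.3],[0,0,0,-0.04,0,0,0.3],[0,0,0,0,0,0,0.3],[0,0,0,0,0,0,0.3],[0,0,0,0,0,0,0.3]]'
python3 - <<'E'
from h import *
c=cam('wrist','w10.png');P=cloud(c)
m=(c['color'].max(2)<90)&(abs(P[...,0]-.567)<.045)&(abs(P[...,1]+.2375)<.045)
p=P[m];print(len(p),np.percentile(p,[2,50,98],0).round(3))
E
```

```text
time: 31.97
tool_pos: [0.5578, -0.2379, 0.0441]
eef_rot: [1.0, 0.011, 0.001, 0.0]
wrist_force: [0.2, -0.4, 1.3]
gripper_width: 0.403
gripper_force: 20.0
time: 32.8
tool_pos: [0.5575, -0.2375, 0.217]
eef_rot: [1.0, 0.011, 0.001, 0.0]
wrist_force: [0.5, -1.1, -0.9]
gripper_width: 0.475
gripper_force: 0.0
time: 33.22
tool_pos: [0.4773, -0.2396, 0.2138]
eef_rot: [1.0, 0.011, 0.001, 0.0]
wrist_force: [0.1, -0.6, -0.3]
gripper_width: 0.648
gripper_force: 0.0
716 [[ 0.558 -0.238  0.006]
 [ 0.593 -0.207  0.021]
 [ 0.61  -0.193  0.348]]
```

View pics/w10.png

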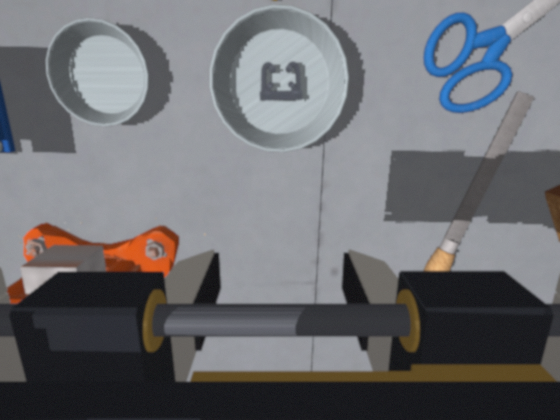

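The clip lies flat in the middle of the large dish at (283,82), with the bar on the near side, and the gripper is empty and clear of everything. Handing in.

```bash
python3 -c "
from workcell import job_done
print(job_done())"
```

```text
the job is handed in; nothing more can be done
None
```

The clip is off the rod and lying in the large steel dish, the wedge is back in its slot, and the job is handed in at about 33 s; no verdict came back.

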